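Index the swing arm of an inspection fixture to the green station

TASK

Move the steel setting master off the fixture and stand it upright on the round blue mat. Then lift the red plunger knob of the swing arm, ease the arm off its hole a little way (at most half-way) towards the hole in the green field, and let go of the knob; finish by pushing the arm round by its side, without touching the knob any more, until the pin snaps by itself fully into the green hole. The swing arm must not touch the master, and everything else on the bench and the fixture must be left where it is.

Things in the scene. Friction and masses are not known exactly. Their poses are not given: they have to be found in the camera images.
- pivot (a point): Pivot axis (vertical) of the swing arm, at the height of the plate's top face, 30 mm above the bench. Its x axis points from the pivot to the middle hole, z up.
- fixture: Fixed fan-shaped dark grey steel plate 30 mm thick, reaching about 195 mm from the pivot; origin under the pivot at bench height, x as for the pivot. Three holes (11 mm wide) on a circle of 140 mm radius about the pivot: the middle one along x, the outer two 0.733 rad (42 degrees) to either side; one outer hole has the green field, the other the yellow.
- post_top (a point): Top of the fixed gauge post, an obstacle: an upright steel rod 14 mm thick, its top 140 mm above the bench, standing just off the plate's outer edge, straight beyond the middle hole, 235 mm from the pivot (95 mm from the knob at the start).
- swing (a joint): Angle (rad) of the swing arm about the pivot, positive anticlockwise from above; 0 at the middle hole, where it starts with its pin in. Stops at +-0.95. Aluminium bar 40 mm wide, reaching 165 mm from the pivot, 33 to 53 mm above the bench. A brass workpiece (38 mm across, top 89 mm above the bench) sits on it 52 mm out, the plunger 140 mm out. Stays where it is left.
- plunger (a joint): Lift (m) of the plunger: 0 = pin fully in a hole, about 0.010 = pin tip riding on the plate between holes, 0.018 = upper stop. Lift it 0.011 to 0.016 to free the arm. A spring pushes it down with 5 N at 0, 9 N at 0.010. Let go between holes, the pin rides on the plate and drops into the next hole it comes to.
- knob (a point): Centre of the red plunger knob, an upright cylinder 26 mm in diameter and 24 mm high; its underside is 12 mm above the arm's top face when the pin is down (9 mm of this is a slimmer housing, 18 mm across). With the pin down the centre is 77 mm above the bench. It moves with the arm and the plunger.
- pin_tip (a point): Lower end of the plunger's steel pin (8 mm in diameter, rounded), under the knob on its axis; 10 mm below the plate's face when fully in a hole.
- swing_side_mid (a point): On the swing arm's centre line, 105 mm from the pivot, half-way up the bar (43 mm above the bench); x points along the arm away from the pivot, y across it. The bar's upright sides are 20 mm to either side along y: a good place to push; about 3 to 5 N turns the arm when the pin rides on the plate.
- green_field_hole (a point): Mouth of the target hole, in the plate's face 30 mm above the bench, at the centre of a painted green disc of 68 mm diameter (flat, no height). It may lie on either side of the middle hole.
- yellow_field_hole (a point): Mouth of the hole that is not wanted, at the centre of a painted yellow disc of 68 mm diameter.
- master_center (a point): Centre of the setting master, a loose upright steel cylinder with a blue band, 40 mm in diameter, 60 mm high, about 0.4 kg, standing at the start on the fixture plate on the green field, in the arm's way. Its z axis is its own axis.
- mat_center (a point): Centre of the top of the fixed round blue mat, 120 mm in diameter, 4 mm thick, lying on the bench to one side of the fixture.
- square_center (a point): Bystander: centre of a loose white ceramic block 32 x 32 x 50 mm high, standing on the plate on the yellow field.
- bottle_center (a point): Bystander: centre of an upright white bottle with red cap, 56 mm in diameter, 150 mm high, on the bench at the side opposite the mat.
- pot_center (a point): Bystander: centre of a blue pot of gauge pins, 64 mm in diameter, 60 mm high (pins to 82 mm), on the bench beyond the fixture.
- case_center (a point): Bystander: centre of a shut wooden case 85 x 130 x 34 mm high, on the bench beyond the fixture.

How it is judged (in metres and radians):
On the way, in this order (a step that is already met when the one before it is completed fails the run):
1. the setting master stands upright on the blue mat, let go (horizontal distance between master_center and mat_center below 0.045 m and angle between master_center's own z axis and vertical below 0.1 rad and height (world z) of master_center between 0.03 and 0.038 m and contact force between the fingers and master below 0.1 N), for 0.2 s.
2. the arm is off the middle hole, its pin riding on the plate between holes, the knob let go (value of joint plunger above 0.007 m and contact force between the fingers and plunger below 0.1 N and (value of joint swing above 0.05 rad or value of joint swing below -0.05 rad) and horizontal distance between pin_tip and green_field_hole between 0.015 and 0.098 m), for 0.2 s.
3. the pin has snapped fully into the green hole (horizontal distance between pin_tip and green_field_hole below 0.005 m and value of joint plunger below 0.003 m), for 0.2 s.
At the end, for the whole second after the job is handed in: The swing arm's pin is within 5 mm of the centre of the green hole and the plunger is down to within 3 mm, arm still; the setting master stands upright (within 0.1 rad) at rest on the blue mat, its centre within 45 mm of the mat's centre (all of step 3 and velocity of joint swing between -0.05 and 0.05 rad/s and horizontal distance between master_center and mat_center below 0.045 m and angle between master_center's own z axis and vertical below 0.1 rad and height (world z) of master_center between 0.03 and 0.038 m and linear speed of master below 0.02 m/s); the robot touches nothing.
It fails at once if the swing arm or its plunger touched the setting master (contact force between swing and master above 0.5 N).
It fails at once if the knob was held or pushed near an outer hole (arm more than 0.5 rad from the middle hole) (contact force between the fingers and plunger above 1 N and (value of joint swing above 0.5 rad or value of joint swing below -0.5 rad)).
It fails at once if the setting master was tipped over (angle between master_center's own z axis and vertical above 0.7 rad).
It fails at once if the white block, bottle, pot of pins or wooden case was moved by more than 20 mm or tipped ((distance of square_center from where it was at the start of the episode above 0.02 m or angle between square_center's own z axis and vertical above 0.3 rad) or (distance of bottle_center from where it was at the start of the episode above 0.02 m or angle between bottle_center's own z axis and vertical above 0.3 rad) or (distance of pot_center from where it was at the start of the episode above 0.02 m or angle between pot_center's own z axis and vertical above 0.3 rad) or (distance of case_center from where it was at the start of the episode above 0.02 m or angle between case_center's own z axis and vertical above 0.3 rad)).
It also fails if it takes over 64 s, if anything falls off the work surface, if the arm or the gripper's body presses on something with over 40 N, if the wrist force passes 120 N, or if a joint passes its speed limit or range.

ROBOT

A 6-joint arm with a two-finger parallel gripper is mounted at the origin on the work surface. World frame = base frame: x ahead of the robot, y to its left, z up, the work surface at z = 0. Lengths are in mm, angles in rad, forces in N, time in s.
With the tool pointing down it reaches from about 400 to 925 mm from the base axis. Payload 12.5 kg.
Tool frame: the origin (TCP) lies midway between the tips of the shut fingers; the grasp point (between the pads) lies 19 mm behind it; z points along the fingers, y is the line along which they close (so a half turn about z gives the same grasp; the last joint's range is limited). The gripper opens to 95 mm and grips with 3 to 60 N. Pads are 20 mm wide; open, the fingers measure 119 mm over their backs; the gripper's body (75 mm by 180 mm) begins 59 mm behind the grasp point.
Start: joints at [-1.305, 0.491, 1.559, -0, 1.092, -0.106], TCP at [227.082, -582.306, 214.661] pointing down, gripper open.
Joint ranges: [-3.1, 3.1], [-0.84, 2.19], [0.05, 2.79], [-1.13, 4.28], [0.06, 2.93], [-2.69, 2.69]. Speed limits (rad/s): [2.22, 2.22, 2.79, 3.14, 3.14, 3.14].

INTERFACE

Orientations are given as a unit quaternion [x, y, z, w].
In Python, from plant import bot gives the robot as it stands. The module is installed in compiled form; this text tells all that it offers.
- The arm moves only by the shell command python3 -m inch 'ROWS' [OPENING]. ROWS is JSON, a list of rows, each a list of 4 numbers: the shift along the tool's x, y, z in mm, then the turn about the tool's z in rad. In form: [[dx, dy, dz, yaw], ...]. A call has 1 to 12 rows; each row shifts and turns the commanded pose from where the row before left it, along the tool's axes as they then stand; what a row does not reach is not made up. A row lasts 1/12 s, in which the tool goes at most 41.7 mm and 7.16 degrees, less where a joint would pass 70% of its speed; a pose out of reach is approached as far as the arm can. A call with a gripper value outside its range is refused whole. OPENING is the closure in counts, from 0 (fully open) to 255 (shut), set as the call begins (- or left out, the last holds). The fingers move at their own pace and stop on an object; the grip force is fixed at half the most. Time passes only in rows, so rows that do not move let the fingers close. It gives the time, the measured TCP pose, the force, the opening and the grip force at its end, in the units of the state.
- bot.sense(): the state, without advancing time (a new reading comes with each control period).
- bot.grab_frame(name): name is "side" or "top" or "wrist"; returns a dict with "color" (400x640x3 uint8, blue, green, red), "fx", "fy", "cx", "cy" (pixels), "world_from_camera" (4x4, takes a point from camera to world coordinates). Camera axes: x right, y down, z forward; pixel columns grow to the right and rows downward; lengths in mm; the calibration is good to about 2 mm. The wrist camera is an equidistant fisheye: a pixel r from the principal point sees the ray r / f radians off the axis. A picture is of the moment at which its call begins. There is no depth.
- bot.job_done(): hands the job in; it is judged then, once.
The state is a dict: "time": time; "joints": joint angles; "qd": joint speeds; "joint_torque": joint torques, N m; "ee_pos": TCP position; "tool_rot": TCP orientation; "wrist_force": force on the tool from outside, world axes, zero at the start; "ft_torque": the same for the moment, N m; "grip_width": opening from 0.0 (shut) to 1.0 (fully open); "grip_force": force on a finger pad.
Only numpy, scipy, OpenCV 4.12 (cv2) and the standard library are available. Lean on these libraries where they do the work, as an engineer would, in place of code of your own. Each camera call takes 0.05 s, during which the arm holds its last target. There are 200 camera calls.

## Working session

There is one attempt and no reset: what is moved stays moved. The work goes in short steps, Python scripts to look and compute and a shell command to move; the robot and the scene stay as the last step left them, time stands still between calls to the robot, and variables do not carry over. Pictures are saved under pics/ and viewed, at most 10 in all, crops included, and the job is handed in when it is done.

```bash
mkdir -p pics
python3 - <<'E'
from plant import bot
import cv2,numpy as np,pickle
s=bot.sense();print(s['time'],s['ee_pos'],s['tool_rot'],s['grip_width'])
ims=[]
for n in('top','side'):
    f=bot.grab_frame(n);pickle.dump(f,open(n+'.pkl','wb'));print(n,f['fx'],f['cx'],f['cy'],np.round(f['world_from_camera'],3).tolist())
    cv2.imwrite(f'pics/{n}0.png',f['color'])
E
```

```text
0.0 [ 227.00755845 -582.02791486  214.05245205] [ 9.82767542e-01  1.84844840e-01 -4.65522513e-05 -5.83509600e-04] 1.005047784669197
top 475.7546376149812 315.70124374396556 191.33217347521943 [[-0.014, -0.993, 0.114, 430.388], [-1.0, 0.014, -0.002, -13.473], [0.001, -0.114, -0.993, 1364.355], [0.0, 0.0, 0.0, 1.0]]
side 378.2551740502876 313.0686235755662 202.00877201568957 [[-0.936, -0.218, 0.277, 319.313], [-0.352, 0.527, -0.773, 714.259], [0.023, -0.821, -0.57, 618.91], [0.0, 0.0, 0.0, 1.0]]
```

View pics/top0.png

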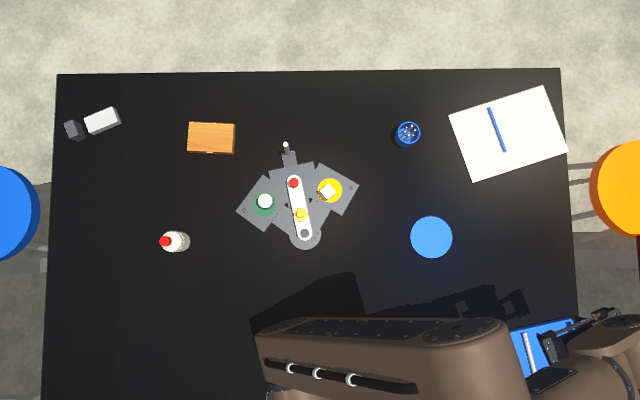

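View pics/side0.png

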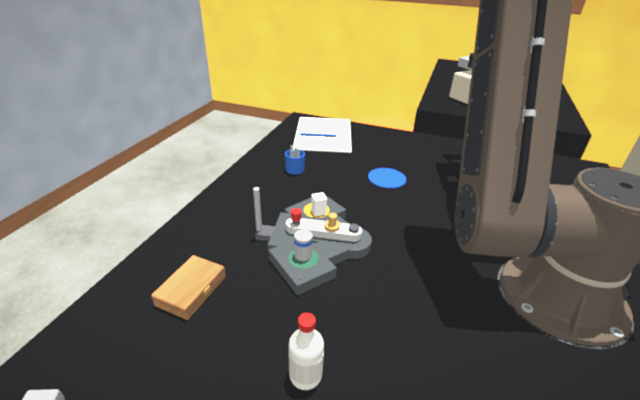

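The top view shows the knob at (294,183), the master on the green field at (264,203), the white block on yellow at (328,191), the mat at (431,237) and the post at (286,145). In the side view the master, with its blue band, is at (303,246) and the knob at (296,216).

```bash
cat > h.py <<'E'
import numpy as np,cv2,pickle
def cast(f,u,v,z):
    M=f['world_from_camera'];d=M[:3,:3]@np.array([(u-f['cx'])/f['fx'],(v-f['cy'])/f['fy'],1]);o=M[:3,3]
    return o+d*(z-o[2])/d[2]
def proj(f,p):
    M=f['world_from_camera'];c=M[:3,:3].T@(np.array(p)-M[:3,3]);return [f['cx']+f['fx']*c[0]/c[2],f['cy']+f['fy']*c[1]/c[2]]
def blobs(f,lo,hi,box,amin=15):
    x0,y0,x1,y1=box;h=cv2.cvtColor(f['color'],cv2.COLOR_BGR2HSV)[y0:y1,x0:x1]
    m=cv2.inRange(h,np.array(lo),np.array(hi))
    n,_,st,ce=cv2.connectedComponentsWithStats(m)
    return [(int(st[i,4]),(st[i,:4]+[x0,y0,0,0]).tolist(),(ce[i]+[x0,y0])) for i in range(1,n) if st[i,4]>=amin]
E
python3 - <<'E'
from h import *
f=pickle.load(open('top.pkl','rb'));g=pickle.load(open('side.pkl','rb'))
B=(225,130,470,270);S=(140,130,420,310)
for n,lo,hi,z in[('green',(65,80,40),(95,255,255),30),('yellow',(22,120,100),(32,255,255),30),('red',(0,150,80),(8,255,255),89),('blue',(98,120,120),(115,255,255),4),('white',(0,0,190),(180,30,255),90)]:
    for (k,ff,bb) in(('top',f,B),('side',g,S)):
        for a,st,c in blobs(ff,lo,hi,bb): print(n,k,a,st,np.round(c,1),np.round(cast(ff,*c,z),1))
c=f['color'][130:270,225:365];cv2.imwrite('pics/ctop.png',cv2.resize(c,None,fx=4,fy=4,interpolation=2))
E
```

```text
green top 211 [253, 193, 24, 23] [262.8 206.7] [541.8 132.9  30. ]
green side 241 [289, 251, 29, 17] [303.4 260.7] [545.1 138.3  30. ]
yellow top 258 [318, 179, 24, 24] [331.9 188.5] [590.7 -62.3  30. ]
yellow top 113 [294, 208, 13, 13] [300.6 214. ] [519.8  26.8  30. ]
yellow side 74 [304, 203, 9, 14] [307.6 209.7] [606.8 -45.8  30. ]
yellow side 19 [325, 206, 5, 10] [327.3 210.5] [557.2 -62.5  30. ]
red top 65 [289, 178, 9, 9] [293.2 182.1] [602.6  44.2  89. ]
red side 103 [291, 209, 10, 12] [295.7 214.2] [597.3  57.6  89. ]
blue top 170 [397, 130, 24, 14] [407.5 136.6] [ 743.3 -286.5    4. ]
blue top 1439 [410, 216, 43, 43] [430.9 236.6] [ 452.1 -342.6    4. ]
blue side 20 [301, 134, 20, 1] [310.5 134. ] [ 789.6 -546.     4. ]
blue side 355 [285, 150, 20, 24] [294.5 162.7] [ 757.5 -312.7    4. ]
blue side 641 [368, 167, 39, 22] [386.7 177.5] [ 450.6 -337.5    4. ]
blue side 45 [295, 241, 17, 6] [302.9 244. ] [578.   58.9   4. ]
white top 366 [454, 130, 16, 43] [464.  144.4] [ 699.8 -422.6   90. ]
white top 21 [283, 142, 5, 5] [285. 144.] [707.6  65.6  90. ]
white top 412 [287, 175, 21, 38] [296.9 194.7] [568.   34.6  90. ]
white top 140 [320, 184, 16, 15] [327.6 191.1] [576.6 -48.4  90. ]
white top 162 [258, 194, 14, 14] [264.7 200.4] [553.7 121.3  90. ]
white top 237 [294, 214, 19, 27] [303.7 227.9] [478.7  17.1  90. ]
white side 7018 [140, 130, 131, 114] [185.8 170. ] [955.1 -14.1  90. ]
white side 1120 [292, 130, 60, 23] [323.5 140.7] [ 667.5 -338.9   90. ]
white side 19 [253, 187, 6, 4] [255.8 188.5] [734.2  -4.   90. ]
white side 290 [311, 192, 16, 23] [318.9 202.9] [562.4  -5.4  90. ]
white side 45 [285, 218, 8, 10] [288.5 222.2] [600.2  93.3  90. ]
white side 502 [292, 218, 37, 24] [308.5 228.5] [549.8  97.5  90. ]
white side 192 [333, 222, 30, 14] [347.  229.9] [468.6  69.5  90. ]
```

View pics/ctop.png

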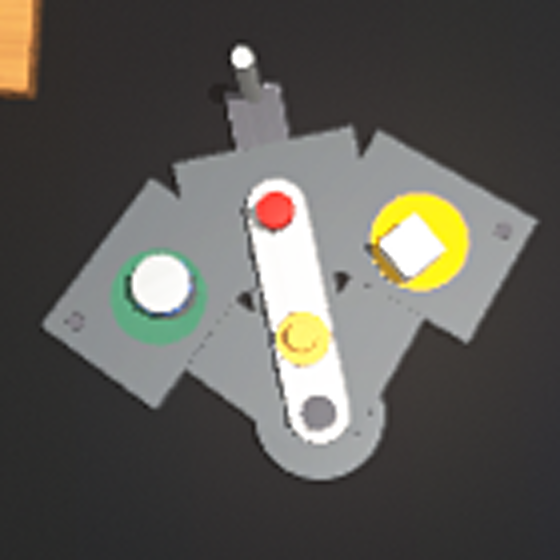

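```bash
cat > m.py <<'E'
from h import *
from scipy.optimize import least_squares
f=pickle.load(open('top.pkl','rb'));g=pickle.load(open('side.pkl','rb'))
k=cast(f,293.5,182.2,89);gr=cast(f,264.5,204,30);ye=cast(f,330,190.4,30);pv=cast(f,304.6,233,54);ma=cast(f,264.8,200.7,90);po=cast(f,285,144,140);sq=cast(f,327.8,191,80)
print('raw',*[np.round(x[:2],1) for x in(k,gr,ye,pv,ma,po,sq)])
e=lambda a:np.array([np.cos(a),np.sin(a)])
r=least_squares(lambda p:np.r_[p[:2]+140*e(p[2])-k[:2],p[:2]+140*e(p[2]+.733)-gr[:2],p[:2]+140*e(p[2]-.733)-ye[:2],p[:2]-pv[:2],p[:2]+235*e(p[2])-po[:2]],[470,20,.1])
P=r.x[:2];ph=r.x[2];print('pivot',P,ph,np.round(r.fun,1))
print('knob',P+140*e(ph),'green',P+140*e(ph+.733),'post',P+235*e(ph))
for n,p in(('knob',[*(P+140*e(ph)),77]),('post',[*(P+235*e(ph)),140]),('mastertop',[*ma[:2],90]),('band',[*ma[:2],70])):print(n,'side px',np.round(proj(g,p),1))
E
python3 m.py
```

```text
raw [602.3  43.4] [549.5 128.2] [585.5 -56.8] [465.9  15.7] [553. 121.] [696.7  62.5] [578.1 -49.2]
pivot [465.62430148  15.72319158] 0.19743662898990952 [ 0.6 -0.2 -0.2 -0.2  0.6  1.1 -0.3  0.  -0.6 -0.7]
knob [602.90446835  43.1850885 ] green [549.27204955 127.98651703] post [696.0588673   61.81994712]
knob side px [295.9 214.3]
post side px [255.8 188. ]
mastertop side px [303.2 234.5]
band side px [303.1 241.4]
```

```bash
cat > go.py <<'E'
import sys,numpy as np
from plant import bot
from scipy.spatial.transform import Rotation as R
s=bot.sense();r=R.from_quat(s['tool_rot']);X=r.as_matrix()
print('t%.2f'%s['time'],'pos',np.round(s['ee_pos'],1),'xang %.3f'%np.arctan2(X[1,0],X[0,0]),'F',np.round(s['wrist_force'],1),'w %.3f gf %.1f'%(s['grip_width'],s['grip_force']),'q',np.round(s['joints'],2))
a=sys.argv[1:]
i=0
p=s['ee_pos']
while i<len(a):
    t=np.array([float(v) for v in a[i:i+3]]);print('tool shift',np.round(X.T@(t-p),1),'n>=%.1f'%(np.linalg.norm(t-p)/41.7));p=t;i+=3
E
python3 -m inch '[[0,0,0,-0.122],[0,0,0,-0.122],[0,0,0,-0.122],[0,0,0,-0.122],[0,0,0,-0.122],[0,0,0,-0.122],[0,0,0,-0.122],[0,0,0,-0.122],[0,0,0,-0.122],[0,0,0,-0.122],[0,0,0,-0.122],[0,0,0,-0.122]]' 0
python3 -m inch '[[0,0,0,-0.122],[0,0,0,-0.122],[0,0,0,-0.122],[0,0,0,0],[0,0,0,0]]'
python3 go.py 553 121 205 553 121 50
```

```text
time: 1.1
ee_pos: [227.0, -582.2, 214.3]
tool_rot: [0.605, 0.796, 0.0, -0.0]
wrist_force: [1.1, -1.1, -0.2]
grip_width: 1.004
grip_force: 0.0
time: 1.52
ee_pos: [227.1, -582.2, 214.4]
tool_rot: [0.455, 0.891, 0.0, -0.0]
wrist_force: [-0.8, -0.4, -0.7]
grip_width: 1.002
grip_force: 0.0
t1.52 pos [ 227.1 -582.2  214.4] xang 2.198 F [-0.8 -0.4 -0.7] w 1.002 gf 0.0 q [-1.3   0.49  1.56 -0.    1.09 -1.93]
tool shift [378.1 676.6   9.6] n>=18.6
tool shift [-1.00e-01 -0.00e+00  1.55e+02] n>=3.7
```

```bash
python3 -m inch '[[10,18,0,0],[18,32,0,0],[18,32,0,0],[18,32,0,0],[18,32,0,0],[18,32,0,0],[18,32,0,0],[18,32,0,0],[18,32,0,0],[18,32,0,0],[18,32,0,0],[18,32,0,0]]'
python3 -m inch '[[18,32,0,0],[18,32,0,0],[18,32,0,0],[18,32,0,0],[18,32,0,0],[18,32,0,0],[18,32,0,0],[18,32,0,0],[18,32,0,0],[8,18,9,0],[0,0,0,0],[0,0,0,0]]'
python3 go.py 553 121 205 553 121 50
```

```text
time: 2.52
ee_pos: [403.5, -194.4, 214.8]
tool_rot: [0.455, 0.89, -0.0, 0.0]
wrist_force: [0.2, 0.1, 0.0]
grip_width: 1.001
grip_force: 0.0
time: 3.52
ee_pos: [549.7, 122.5, 204.9]
tool_rot: [0.453, 0.891, -0.0, -0.001]
wrist_force: [-0.4, -0.4, -0.0]
grip_width: 1.005
grip_force: 0.0
t3.52 pos [549.7 122.5 204.9] xang 2.200 F [-0.4 -0.4 -0. ] w 1.005 gf 0.0 q [ 0.1   0.41  1.72 -0.    1.01 -0.53]
tool shift [-3.2  1.8 -0.1] n>=0.1
tool shift [-1.00e-01  2.00e-01  1.55e+02] n>=3.7
```

```bash
python3 -m inch '[[-3.2,1.8,25,0],[0,0,35,0],[0,0,35,0],[0,0,30,0],[0,0,20,0],[0,0,10,0],[0,0,0,0],[0,0,0,0]]'
python3 -m inch '[[0,0,0,0],[0,0,0,0],[0,0,0,0],[0,0,0,0],[0,0,0,0],[0,0,0,0],[0,0,0,0],[0,0,0,0]]' 255
python3 go.py 553 121 50
```

```text
time: 4.18
ee_pos: [553.5, 119.6, 51.3]
tool_rot: [0.454, 0.891, 0.0, 0.0]
wrist_force: [-0.1, 0.2, 0.3]
grip_width: 0.999
grip_force: 0.0
time: 4.85
ee_pos: [553.2, 120.2, 50.6]
tool_rot: [0.453, 0.892, -0.0, 0.0]
wrist_force: [-0.2, -1.1, 0.8]
grip_width: 0.496
grip_force: 0.0
t4.85 pos [553.2 120.2  50.6] xang 2.202 F [-0.2 -1.1  0.8] w 0.496 gf 0.0 q [ 0.1   0.62  1.85 -0.    0.66 -0.53]
tool shift [0.8 0.3 0.6] n>=0.0
```

```bash
python3 -m inch '[[0,0,0,0],[0,0,0,0],[0,0,0,0],[0,0,0,0],[0,0,0,0],[0,0,0,0]]' 255
python3 -m inch '[[0,0,-15,0],[0,0,-30,0],[0,0,-35,0],[0,0,-30,0],[0,0,-20,0],[0,0,-10,0],[0,0,0,0],[0,0,0,0]]'
python3 go.py 452 -341 190 452 -341 25.5
```

```text
time: 5.35
ee_pos: [553.4, 120.3, 50.6]
tool_rot: [0.453, 0.892, 0.0, 0.0]
wrist_force: [1.0, 0.7, 0.2]
grip_width: 0.414
grip_force: 30.0
time: 6.02
ee_pos: [552.7, 120.1, 189.6]
tool_rot: [0.453, 0.892, -0.0, -0.001]
wrist_force: [0.0, 0.2, -4.5]
grip_width: 0.417
grip_force: 30.0
t6.02 pos [552.7 120.1 189.6] xang 2.202 F [ 0.   0.2 -4.5] w 0.417 gf 30.0 q [ 0.1   0.43  1.74 -0.    0.97 -0.53]
tool shift [-3.129e+02 -3.533e+02 -1.000e-01] n>=11.3
tool shift [-1.000e-01  2.000e-01  1.645e+02] n>=3.9
```

```bash
python3 -m inch '[[-6,-7,0,0],[-14,-16,0,0],[-22,-25,0,0],[-24,-27,0,0],[-24,-27,0,0],[-24,-27,0,0],[-24,-27,0,0],[-24,-27,0,0],[-24,-27,0,0],[-24,-27,0,0],[-24,-27,0,0],[-24,-27,0,0]]'
python3 -m inch '[[-22,-25,0,0],[-18,-20,0,0],[-10,-12,0,0],[-5,-5.3,0,0],[0,0,0,0],[0,0,0,0],[0,0,0,0]]'
python3 go.py 452 -341 190 452 -341 25.5
```

```text
time: 7.02
ee_pos: [468.8, -261.5, 189.0]
tool_rot: [0.453, 0.892, 0.0, -0.001]
wrist_force: [1.8, 0.6, -4.2]
grip_width: 0.421
grip_force: 30.0
time: 7.6
ee_pos: [452.8, -339.6, 190.4]
tool_rot: [0.452, 0.892, 0.0, -0.0]
wrist_force: [0.6, 1.0, -4.8]
grip_width: 0.414
grip_force: 30.0
t7.60 pos [ 452.8 -339.6  190.4] xang 2.203 F [ 0.6  1.  -4.8] w 0.414 gf 30.0 q [-0.76  0.43  1.73  0.    0.97 -1.39]
tool shift [-0.6 -1.5  0.4] n>=0.0
tool shift [-1.000e-01 -0.000e+00  1.645e+02] n>=3.9
```

```bash
python3 -m inch '[[0,0,15,0],[0,0,30,0],[0,0,30,0],[0,0,30,0],[0,0,25,0],[0,0,15,0],[0,0,8,0],[0,0,6,0],[0,0,3,0],[0,0,0,0],[0,0,0,0]]'
python3 go.py
```

```text
time: 8.52
ee_pos: [453.1, -341.1, 29.5]
tool_rot: [0.453, 0.892, -0.0, 0.001]
wrist_force: [0.3, -1.2, -4.8]
grip_width: 0.416
grip_force: 30.0
t8.52 pos [ 453.1 -341.1   29.5] xang 2.202 F [ 0.3 -1.2 -4.8] w 0.416 gf 30.0 q [-0.76  0.66  1.86 -0.    0.62 -1.39]
```

```bash
python3 -m inch '[[0,0,1,0],[0,0,1,0],[0,0,1,0],[0,0,0.7,0],[0,0,0,0],[0,0,0,0]]'; python3 -m inch '[[0,0,0.7,0],[0,0,0,0],[0,0,0,0]]'
```

```text
time: 9.02
ee_pos: [452.6, -341.0, 25.0]
tool_rot: [0.453, 0.892, -0.0, 0.0]
wrist_force: [-0.2, -0.2, -4.4]
grip_width: 0.416
grip_force: 30.0
time: 9.27
ee_pos: [452.7, -341.1, 24.6]
tool_rot: [0.453, 0.892, -0.0, 0.0]
wrist_force: [-1.4, 0.5, 3.2]
grip_width: 0.417
grip_force: 30.0
```

```bash
python3 -m inch '[[0,0,0,0],[0,0,0,0],[0,0,0,0],[0,0,0,0],[0,0,0,0],[0,0,0,0],[0,0,0,0],[0,0,0,0]]' 60
python3 -m inch '[[0,0,-10,0],[0,0,-25,0],[0,0,-35,0],[0,0,-35,0],[0,0,-30,0],[0,0,-20,0],[0,0,-10,0],[0,0,0,-0.12],[0,0,0,-0.12],[0,0,0,-0.12],[0,0,0,-0.12],[0,0,0,-0.12]]'
python3 -m inch '[[0,0,0,-0.12],[0,0,0,-0.12],[0,0,0,-0.12],[0,0,0,-0.12],[0,0,0,-0.065],[0,0,0,0],[0,0,0,0]]' 110
python3 go.py 602.9 43.2 185 602.9 43.2 62
python3 - <<'E'
from h import *
from plant import bot
g=bot.grab_frame('side');cv2.imwrite('pics/s1.png',g['color'][100:300,240:440].repeat(3,0).repeat(3,1))
E
```

```text
time: 9.93
ee_pos: [452.7, -341.0, 24.2]
tool_rot: [0.453, 0.892, -0.0, 0.0]
wrist_force: [0.2, 0.2, -0.1]
grip_width: 0.759
grip_force: 0.0
time: 10.93
ee_pos: [452.3, -340.7, 188.9]
tool_rot: [0.166, 0.986, 0.0, -0.0]
wrist_force: [-0.1, 0.3, 0.3]
grip_width: 0.766
grip_force: 0.0
time: 11.52
ee_pos: [452.4, -340.8, 188.9]
tool_rot: [-0.101, 0.995, 0.0, -0.0]
wrist_force: [-0.2, 0.3, 0.4]
grip_width: 0.571
grip_force: 0.0
t11.52 pos [ 452.4 -340.8  188.9] xang -2.939 F [-0.2  0.3  0.4] w 0.571 gf 0.0 q [-0.76  0.44  1.73 -0.    0.97 -2.54]
tool shift [-224.7  345.8    4. ] n>=9.9
tool shift [-1.00e-01 -1.00e-01  1.23e+02] n>=2.9
```

View pics/s1.png

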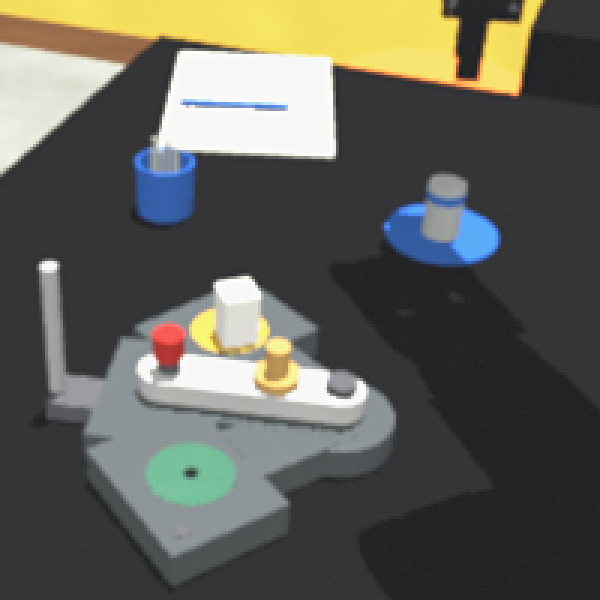

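The master stands upright in the middle of the mat (crop 443,210) and the green hole is clear (crop 190,472). Next I move to the knob.

```bash
python3 -m inch '[[-6,10,0,0],[-13,20,0,0],[-19,29,0,0],[-19,29,0,0],[-19,29,0,0],[-19,29,0,0],[-19,29,0,0],[-19,29,0,0],[-19,29,0,0],[-19,29,0,0],[-19,29,0,0],[-16,25,0,0]]'
python3 -m inch '[[-12,19,2,0],[-6.7,10.8,2,0],[0,0,0,0],[0,0,0,0],[0,0,0,0]]'
python3 go.py 602.9 43.2 185 602.9 43.2 62
python3 - <<'E'
from h import *
from plant import bot
g=bot.grab_frame('wrist');print({k:g[k] for k in('fx','cx','cy')});cv2.imwrite('pics/w1.png',g['color']);pickle.dump(g,open('w1.pkl','wb'))
M=g['world_from_camera']
for a,st,c in blobs(g,(0,150,80),(8,255,255),(0,0,640,400)):
    d=c-[g['cx'],g['cy']];r=np.hypot(*d);th=r/g['fx'];v=M[:3,:3]@np.r_[np.sin(th)*d/r,np.cos(th)];o=M[:3,3];print(a,c,o+v*(85-o[2])/v[2])
E
```

```text
time: 12.57
ee_pos: [590.1, 13.3, 189.2]
tool_rot: [-0.102, 0.995, 0.0, 0.0]
wrist_force: [0.0, -0.2, -0.3]
grip_width: 0.57
grip_force: 0.0
time: 12.98
ee_pos: [601.7, 42.6, 185.2]
tool_rot: [-0.102, 0.995, -0.0, -0.0]
wrist_force: [0.4, -0.2, -0.2]
grip_width: 0.568
grip_force: 0.0
t12.98 pos [601.7  42.6 185.2] xang -2.937 F [ 0.4 -0.2 -0.2] w 0.568 gf 0.0 q [-0.04  0.49  1.65 -0.    1.   -1.81]
tool shift [-1.3  0.4  0.2] n>=0.0
tool shift [-1.00e-01  0.00e+00  1.23e+02] n>=2.9
{'fx': 309.70691628693146, 'cx': 319.47056797820585, 'cy': 201.09457488968175}
161 [635.79503106 140.48447205] [430.04585023 447.35509825  85.        ]
642 [320.11838006 201.51869159] [602.2244453  42.6106786  85.       ]
```

```bash
python3 -m inch '[[-0.9,0.2,20,0],[0,0,35,0],[0,0,30,0],[0,0,20,0],[0,0,12,0],[0,0,6,0],[0,0,0,0],[0,0,0,0]]'
python3 -m inch '[[0,0,0,0],[0,0,0,0],[0,0,0,0],[0,0,0,0],[0,0,0,0],[0,0,0,0],[0,0,0,0],[0,0,0,0]]' 255
python3 go.py
```

```text
time: 13.7
ee_pos: [603.5, 43.3, 63.1]
tool_rot: [-0.102, 0.995, -0.0, 0.001]
wrist_force: [0.2, 0.2, -0.2]
grip_width: 0.568
grip_force: 0.0
time: 14.37
ee_pos: [603.2, 43.8, 62.5]
tool_rot: [-0.102, 0.995, -0.0, 0.0]
wrist_force: [-0.8, 0.1, 4.1]
grip_width: 0.268
grip_force: 30.0
t14.37 pos [603.2  43.8  62.5] xang -2.936 F [-0.8  0.1  4.1] w 0.268 gf 30.0 q [-0.04  0.65  1.75 -0.    0.75 -1.81]
```

```bash
python3 -m inch '[[0,0,-3,0],[0,0,-3,0],[0,0,-4,0],[0,0,-3,0],[0,0,-0.7,0],[0,0,0,0],[0,0,0,0]]'
python3 go.py
```

```text
time: 14.95
ee_pos: [603.0, 43.7, 75.7]
tool_rot: [-0.102, 0.995, -0.0, -0.0]
wrist_force: [4.3, 1.3, -10.9]
grip_width: 0.269
grip_force: 30.0
t14.95 pos [603.   43.7  75.7] xang -2.936 F [  4.3   1.3 -10.9] w 0.269 gf 30.0 q [-0.04  0.63  1.74 -0.    0.77 -1.81]
```

```bash
python3 -m inch '[[0,2.8,0,-0.02],[0.06,4.2,0,-0.03],[0.06,4.2,0,-0.03],[0.06,4.2,0,-0.03],[0.06,4.2,0,-0.03],[0.06,4.2,0,-0.03],[0.06,4.2,0,-0.03],[0.06,4.2,0,-0.03],[0,2.8,0,-0.02],[0,0,0,0],[0,0,0,0],[0,0,0,0]]'
python3 go.py
```

```text
time: 15.95
ee_pos: [591.6, 77.3, 76.0]
tool_rot: [-0.226, 0.974, 0.0, 0.0]
wrist_force: [4.3, 3.6, -11.3]
grip_width: 0.262
grip_force: 30.0
t15.95 pos [591.6  77.3  76. ] xang -2.685 F [  4.3   3.6 -11.3] w 0.262 gf 30.0 q [ 0.02  0.62  1.76  0.    0.76 -2.01]
```

```bash
python3 -m inch '[[0,0,0,0],[0,0,0,0],[0,0,0,0],[0,0,0,0],[0,0,0,0],[0,0,0,0],[0,0,0,0]]' 110
python3 -m inch '[[0,0,-6,0],[0,0,-12,0],[0,0,-20,0],[0,0,-20,0],[0,0,-15,0],[0,0,-7,0],[0,0,0,0],[0,0,0,0]]'
python3 - <<'E'
from h import *
from plant import bot
g=bot.grab_frame('side');print(bot.sense()['wrist_force'])
for a,st,c in blobs(g,(0,150,80),(8,255,255),(240,130,360,290)):print(a,c,st)
e=np.array
for sw in(.2,.25,.3):
    a=.197+sw
    for l in (0,10):print(sw,l,np.round(proj(g,[465.6+140*np.cos(a),15.7+140*np.sin(a),77+l]),1))
cv2.imwrite('pics/s2.png',g['color'][120:280,230:390].repeat(3,0).repeat(3,1))
E
```

```text
time: 16.53
ee_pos: [591.7, 76.8, 76.0]
tool_rot: [-0.226, 0.974, -0.0, 0.0]
wrist_force: [-1.1, -0.7, -1.0]
grip_width: 0.567
grip_force: 0.0
time: 17.2
ee_pos: [591.7, 76.8, 156.1]
tool_rot: [-0.226, 0.974, -0.0, 0.0]
wrist_force: [-0.4, 0.6, -0.3]
grip_width: 0.563
grip_force: 0.0
[-0.36375482  0.35969921 -0.66861605]
113 [294.46902655 220.77876106] [290, 215, 10, 13]
0.2 0 [294.7 221.4]
0.2 10 [294.7 218. ]
0.25 0 [294.8 223.3]
0.25 10 [294.8 219.9]
0.3 0 [295.  225.2]
0.3 10 [295.  221.7]
```

View pics/s2.png

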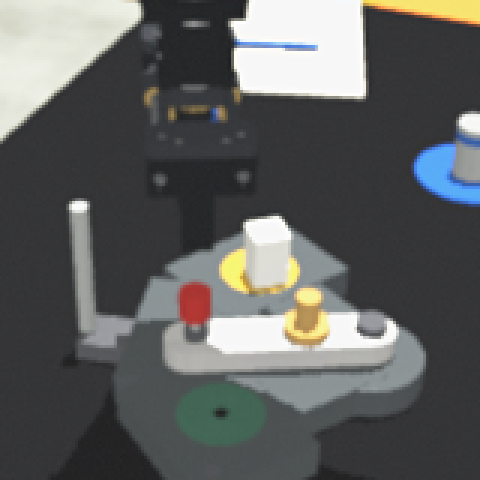

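The knob is let go and high, riding at swing ≈0.26, with the finger clear. Next is the push from the side.

```bash
python3 go.py 581 18.8 156 581 18.8 40
```

```text
t17.25 pos [591.4  76.8 155.5] xang -2.686 F [-0.4  0.4 -0.7] w 0.568 gf 0.0 q [ 0.02  0.52  1.7  -0.    0.93 -2.01]
tool shift [ 34.8 -47.5  -0.5] n>=1.4
tool shift [-1.00e-01 -0.00e+00  1.16e+02] n>=2.8
```

```bash
python3 -m inch '[[6,-8,0,0],[12,-16,0,0],[11,-15,0,0],[5.8,-8.5,0,0],[0,0,0,0],[0,0,0,0],[0,0,0,0],[0,0,0,0],[0,0,0,0]]' 255
python3 -m inch '[[0,0,15,0],[0,0,30,0],[0,0,30,0],[0,0,20,0],[0,0,13,0],[0,0,7.5,0],[0,0,0,0],[0,0,0,0]]'
python3 -m inch '[[0,2,0,0],[0,2,0,0],[0,2,0,0],[0,2,0,0],[0,2,0,0],[0,0,0,0],[0,0,0,0]]'
python3 go.py
```

```text
time: 18.0
ee_pos: [581.4, 19.5, 155.8]
tool_rot: [-0.226, 0.974, -0.0, -0.0]
wrist_force: [-0.3, -0.3, -0.5]
grip_width: 0.018
grip_force: 0.0
time: 18.67
ee_pos: [581.6, 19.1, 40.7]
tool_rot: [-0.226, 0.974, -0.0, 0.0]
wrist_force: [-0.0, -0.2, 0.6]
grip_width: 0.002
grip_force: 0.0
time: 19.25
ee_pos: [577.0, 27.9, 40.6]
tool_rot: [-0.226, 0.974, -0.0, 0.0]
wrist_force: [0.0, -0.3, -0.2]
grip_width: 0.003
grip_force: 0.0
t19.25 pos [577.   27.9  40.6] xang -2.686 F [ 0.  -0.3 -0.2] w 0.003 gf 0.0 q [-0.07  0.65  1.83 -0.    0.66 -2.09]
```

```bash
python3 -m inch '[[0,1.5,0,0],[0,1.5,0,0],[0,1.5,0,0],[-0.3,1.5,0,-0.012],[-0.7,2.6,0,-0.025],[-0.7,2.6,0,-0.025],[-0.7,2.6,0,-0.025],[-0.7,2.6,0,-0.025],[0,0,0,0]]'
python3 go.py
```

```text
time: 20.0
ee_pos: [572.0, 44.2, 40.4]
tool_rot: [-0.281, 0.96, -0.0, 0.0]
wrist_force: [0.6, 0.0, 0.1]
grip_width: 0.003
grip_force: 0.1
t20.00 pos [572.   44.2  40.4] xang -2.572 F [0.6 0.  0.1] w 0.003 gf 0.1 q [-0.04  0.65  1.84 -0.    0.65 -2.18]
```

```bash
cat > sw.py <<'E'
from h import *
from plant import bot
g=bot.grab_frame('side')
b=[x for x in blobs(g,(0,150,60),(8,255,255),(240,130,360,310))]
for a,st,c in b:
    best=min((np.hypot(*(np.array(proj(g,[465.6+140*np.cos(.197+s),15.7+140*np.sin(.197+s),77.5+l]))-c)),s,l) for s in np.arange(0,.9,.01) for l in (0,10))
    print(a,c,best,[round(min((abs(proj(g,[465.6+140*np.cos(.197+s),15.7+140*np.sin(.197+s),77.5+l])[1]-c[1]),s) for s in np.arange(0,.9,.01))[1],2) for l in(0,10)])
E
python3 sw.py
```

```text
118 [294.62711864 222.98305085] (np.float64(0.2113258077516612), np.float64(0.25), 0) [np.float64(0.25), np.float64(0.34)]
```

```bash
python3 -m inch '[[-0.7,2.6,0,-0.025],[-0.7,2.6,0,-0.025],[-0.7,2.6,0,-0.025],[-0.7,2.6,0,-0.025],[-0.7,2.6,0,-0.025],[-0.7,2.6,0,-0.025],[-0.7,2.6,0,-0.025],[-0.7,2.6,0,-0.025],[-0.7,2.6,0,-0.025],[-0.7,2.6,0,-0.025],[0,0,0,0]]'
python3 go.py; python3 sw.py
```

```text
time: 20.97
ee_pos: [561.0, 69.0, 40.5]
tool_rot: [-0.399, 0.917, 0.0, 0.0]
wrist_force: [1.4, -1.0, 0.6]
grip_width: 0.004
grip_force: 0.3
t20.97 pos [561.   69.   40.5] xang -2.322 F [ 1.4 -1.   0.6] w 0.004 gf 0.3 q [ 0.01  0.64  1.86  0.    0.64 -2.39]
139 [298.96402878 232.22302158] (np.float64(0.25392595509155474), np.float64(0.58), 10) [np.float64(0.49), np.float64(0.58)]
```

```bash
python3 -m inch '[[-0.7,2.6,0,-0.025],[-0.7,2.6,0,-0.025],[-0.7,2.6,0,-0.025],[-0.7,2.6,0,-0.025],[-0.5,1.3,0,-0.012],[0,0,0,0],[0,0,0,0]]'
python3 -m inch '[[-0.2,0.8,0,-0.007],[-0.2,0.8,0,-0.007],[0,0,0,0]]'
python3 go.py; python3 sw.py
```

```text
time: 21.6
ee_pos: [553.8, 78.7, 40.3]
tool_rot: [-0.448, 0.894, 0.0, -0.001]
wrist_force: [0.6, 0.2, 0.2]
grip_width: 0.007
grip_force: 0.0
time: 21.85
ee_pos: [553.1, 79.7, 40.3]
tool_rot: [-0.455, 0.891, 0.0, -0.0]
wrist_force: [-0.9, 0.4, -0.0]
grip_width: 0.004
grip_force: 0.0
t21.85 pos [553.1  79.7  40.3] xang -2.198 F [-0.9  0.4 -0. ] w 0.004 gf 0.0 q [ 0.03  0.63  1.88 -0.    0.63 -2.49]
144 [302.375      240.05555556] (np.float64(0.11172527430941319), np.float64(0.7000000000000001), 0) [np.float64(0.7), np.float64(0.8)]
```

```bash
cat >> sw.py <<'E'
print([(s,l,np.round(proj(g,[465.6+140*np.cos(.197+s),15.7+140*np.sin(.197+s),77.5+l]),1)) for s in (.69,.71,.733) for l in(0,10)])
c=g['color'][190:290,250:400];cv2.imwrite('pics/s3.png',cv2.resize(c,None,fx=5,fy=5,interpolation=2))
E
python3 sw.py
```

```text
134 [302.57462687 240.24626866] (np.float64(0.22656513059008368), np.float64(0.71), 0) [np.float64(0.71), np.float64(0.81)]
[(0.69, 0, array([302.1, 239.6])), (0.69, 10, array([302.2, 236.1])), (0.71, 0, array([302.8, 240.3])), (0.71, 10, array([302.8, 236.8])), (0.733, 0, array([303.5, 241.2])), (0.733, 10, array([303.6, 237.7]))]
```

View pics/s3.png

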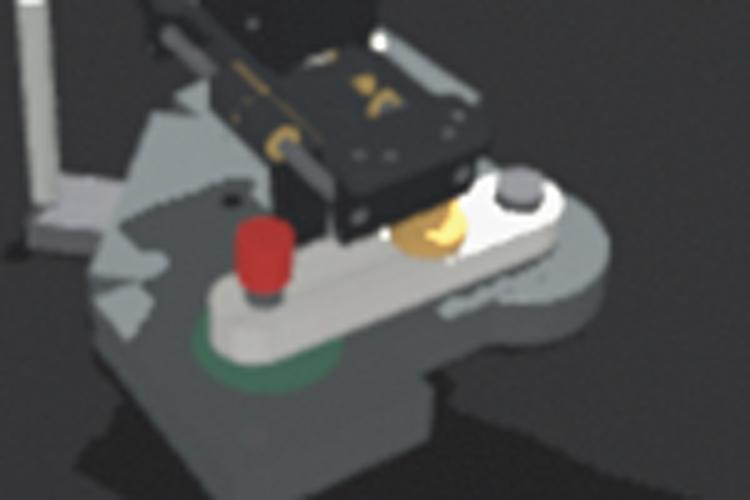

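The knob (crop 265,255) sits low on its housing with the arm over the green field, so it looks snapped in. A slight push will check that the pin locks the arm.

```bash
python3 -m inch '[[0,0.8,0,0],[0,0.8,0,0],[0,0,0,0],[0,0,0,0]]'; python3 go.py; python3 sw.py
```

```text
time: 22.28
ee_pos: [552.0, 80.7, 40.4]
tool_rot: [-0.454, 0.891, -0.0, -0.0]
wrist_force: [0.6, 0.4, -0.5]
grip_width: 0.004
grip_force: 0.0
t22.28 pos [552.   80.7  40.4] xang -2.198 F [ 0.6  0.4 -0.5] w 0.004 gf 0.0 q [ 0.03  0.63  1.88 -0.    0.63 -2.49]
140 [302.93571429 240.72142857] (np.float64(0.16596899648755364), np.float64(0.72), 0) [np.float64(0.72), np.float64(0.82)]
[(0.69, 0, array([302.1, 239.6])), (0.69, 10, array([302.2, 236.1])), (0.71, 0, array([302.8, 240.3])), (0.71, 10, array([302.8, 236.8])), (0.733, 0, array([303.5, 241.2])), (0.733, 10, array([303.6, 237.7]))]
```

```bash
python3 -m inch '[[0,0.8,0,0],[0,0.8,0,0],[0,0,0,0]]';python3 -m inch '[[0,0.8,0,0],[0,0,0,0]]'; python3 go.py; python3 sw.py
```

```text
time: 22.58
ee_pos: [550.7, 81.7, 40.4]
tool_rot: [-0.454, 0.891, -0.0, -0.0]
wrist_force: [-0.1, -0.3, 0.6]
grip_width: 0.008
grip_force: 0.0
time: 22.75
ee_pos: [550.2, 82.1, 40.4]
tool_rot: [-0.454, 0.891, -0.0, 0.0]
wrist_force: [0.4, 0.0, -0.4]
grip_width: 0.003
grip_force: 0.4
t22.75 pos [550.2  82.1  40.4] xang -2.198 F [ 0.4  0.  -0.4] w 0.003 gf 0.4 q [ 0.03  0.63  1.88 -0.    0.63 -2.48]
138 [303.01449275 240.93478261] (np.float64(0.24208030943908918), np.float64(0.72), 0) [np.float64(0.73), np.float64(0.83)]
[(0.69, 0, array([302.1, 239.6])), (0.69, 10, array([302.2, 236.1])), (0.71, 0, array([302.8, 240.3])), (0.71, 10, array([302.8, 236.8])), (0.733, 0, array([303.5, 241.2])), (0.733, 10, array([303.6, 237.7]))]
```

```bash
python3 -m inch '[[0,0.8,0,0],[0,0,0,0]]';python3 -m inch '[[0,0.8,0,0],[0,0,0,0]]'; python3 -m inch '[[0,0.8,0,0],[0,0,0,0]]'; python3 sw.py
```

```text
time: 22.97
ee_pos: [549.7, 82.6, 40.5]
tool_rot: [-0.454, 0.891, -0.0, 0.0]
wrist_force: [1.8, -0.2, -0.2]
grip_width: 0.004
grip_force: 0.6
time: 23.13
ee_pos: [549.0, 83.1, 40.5]
tool_rot: [-0.454, 0.891, -0.0, 0.0]
wrist_force: [1.7, -0.4, 0.2]
grip_width: 0.007
grip_force: 0.7
time: 23.3
ee_pos: [548.6, 83.5, 40.5]
tool_rot: [-0.454, 0.891, -0.0, 0.0]
wrist_force: [3.9, -0.7, -0.4]
grip_width: 0.005
grip_force: 1.6
139 [303.79136691 241.67625899] (np.float64(0.24859742422062917), np.float64(0.74), 0) [np.float64(0.75), np.float64(0.85)]
[(0.69, 0, array([302.1, 239.6])), (0.69, 10, array([302.2, 236.1])), (0.71, 0, array([302.8, 240.3])), (0.71, 10, array([302.8, 236.8])), (0.733, 0, array([303.5, 241.2])), (0.733, 10, array([303.6, 237.7]))]
```

```bash
python3 -m inch '[[0,-3,0,0],[0,-6,0,0],[0,-6,0,0],[0,-3,0,0],[0,0,-10,0],[0,0,-25,0],[0,0,-35,0],[0,0,-35,0],[0,0,-25,0],[0,0,-10,0]]'
python3 -m inch '[[0,-10,0,0],[0,-20,0,0],[0,-35,0,0],[0,-35,0,0],[0,-35,0,0],[0,-35,0,0],[0,-20,0,0],[0,-10,0,0],[0,0,0,0],[0,0,0,0]]'
python3 sw.py
python3 - <<'E'
from h import *
from plant import bot
f=bot.grab_frame('top')
for a,st,c in blobs(f,(0,150,60),(8,255,255),(225,130,360,250)):
  for z in(89,99):
    p=cast(f,*c,z)[:2]-[465.6,15.7];print(a,c,z,np.hypot(*p),np.arctan2(p[1],p[0])-.197)
print([x for x in blobs(f,(0,0,120),(180,60,255),(410,205,455,260))])
cv2.imwrite('pics/t2.png',cv2.resize(f['color'][130:270,225:465],None,fx=3,fy=3,interpolation=2))
E
```

```text
time: 24.18
ee_pos: [563.6, 73.0, 184.8]
tool_rot: [-0.454, 0.891, -0.001, 0.002]
wrist_force: [0.2, 0.5, 1.5]
grip_width: 0.004
grip_force: 0.0
time: 25.02
ee_pos: [724.2, -45.0, 178.1]
tool_rot: [-0.454, 0.891, 0.001, -0.001]
wrist_force: [-1.0, -0.9, 0.4]
grip_width: 0.0
grip_force: 0.0
134 [303.62686567 241.7761194 ] (np.float64(0.37448997662082456), np.float64(0.74), 0) [np.float64(0.75), np.float64(0.85)]
[(0.69, 0, array([302.1, 239.6])), (0.69, 10, array([302.2, 236.1])), (0.71, 0, array([302.8, 240.3])), (0.71, 10, array([302.8, 236.8])), (0.733, 0, array([303.5, 241.2])), (0.733, 10, array([303.6, 237.7]))]
66 [262.07575758 202.60606061] 89 139.6742999996905 0.742134857305474
66 [262.07575758 202.60606061] 99 138.23151144116022 0.7427696983025003
[(171, [428, 229, 15, 15], array([435.0877193 , 235.88888889]))]
```

View pics/s3.png

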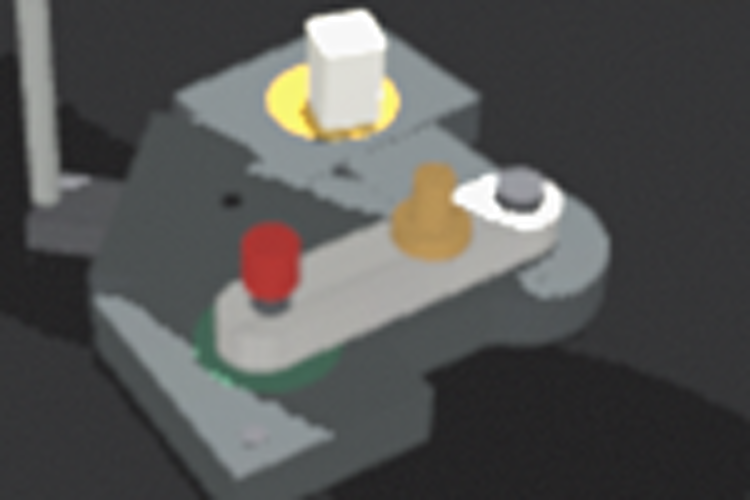

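View pics/t2.png

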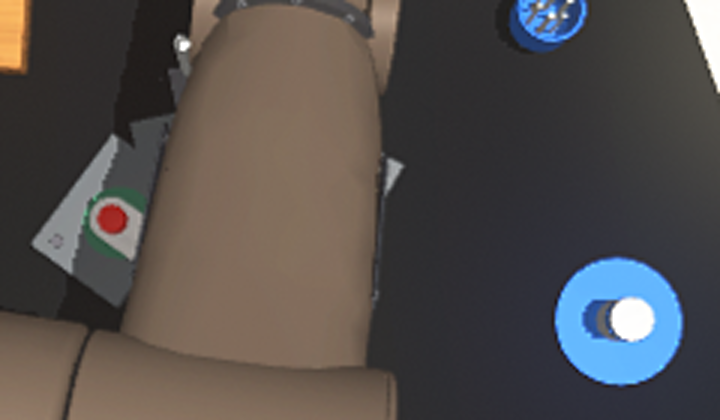

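The knob is over the green hole in both views: swing is about 0.74 and the plunger is down. The master stands on the mat, the block hasn't moved, and the robot is clear. I'm handing in.

```bash
python3 go.py; python3 -c "
from plant import bot
print(bot.job_done())"
```

```text
t25.12 pos [723.9 -44.1 179.4] xang -2.198 F [-0.3 -0.3 -0.2] w 0.005 gf 0.0 q [-0.15  0.67  1.32 -0.    1.16 -2.67]
the job is handed in; nothing more can be done
None
```

I handed the job in at 25 s: the master is upright on the blue mat and the cameras show the swing arm's pin down in the green hole (swing about 0.74 rad), but the hand-in returned no verdict.

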